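# Put the impact sockets back in their cups

## Task

Clear the workshop bench: put each of the four loose impact sockets back into the square black cup of its own size, the smallest socket in the smallest cup and so on up to the largest in the largest, each standing upright, mouth up, on the floor of its cup. Do not shift or knock over the two white oil bottles.

Things in the scene. Friction and masses are not known exactly. Their poses are not given: they have to be found in the camera images.
- sock_tiny_center (a point): the smallest of four dark-steel impact sockets: a plain upright round tube, hex mouth upward, 26 mm outside diameter, 70 mm tall, about 120 g, loose, standing on the table. This point is its centre, on its axis half-way up (35 mm above its foot); its z axis points up out of the mouth. Grip it across the outside, near the top.
- sock_small_center (a point): the second smallest of four dark-steel impact sockets: a plain upright round tube, hex mouth upward, 37 mm outside diameter, 76 mm tall, about 220 g, loose, standing on the table. This point is its centre, on its axis half-way up (38 mm above its foot); its z axis points up out of the mouth. Grip it across the outside, near the top.
- sock_mid_center (a point): the second largest of four dark-steel impact sockets: a plain upright round tube, hex mouth upward, 49 mm outside diameter, 82 mm tall, about 360 g, loose, standing on the table. This point is its centre, on its axis half-way up (41 mm above its foot); its z axis points up out of the mouth. Grip it across the outside, near the top.
- sock_big_center (a point): the largest of four dark-steel impact sockets: a plain upright round tube, hex mouth upward, 62 mm outside diameter, 90 mm tall, about 550 g, loose, standing on the table. This point is its centre, on its axis half-way up (45 mm above its foot); its z axis points up out of the mouth. Grip it across the outside, near the top.
- cup_tiny: the smallest of four square, open black plastic socket cups, fixed to the table: 54 mm square outside, 46 mm inside, walls 4 mm, rim 20 mm above the table, inner floor 4 mm above the table. Origin at the centre of its underside, on the table; x and y axes along its sides.
- cup_small: the second smallest of four square, open black plastic socket cups, fixed to the table: 65 mm square outside, 57 mm inside, walls 4 mm, rim 20 mm above the table, inner floor 4 mm above the table. Origin at the centre of its underside, on the table; x and y axes along its sides.
- cup_mid: the second largest of four square, open black plastic socket cups, fixed to the table: 77 mm square outside, 69 mm inside, walls 4 mm, rim 20 mm above the table, inner floor 4 mm above the table. Origin at the centre of its underside, on the table; x and y axes along its sides.
- cup_big: the largest of four square, open black plastic socket cups, fixed to the table: 90 mm square outside, 82 mm inside, walls 4 mm, rim 20 mm above the table, inner floor 4 mm above the table. Origin at the centre of its underside, on the table; x and y axes along its sides.
- bottle_a_center (a point): a small white oil bottle with a black cap standing loose on the table, 48 mm diameter, 110 mm tall, about 160 g; not to be moved. This point is on its axis half-way up (55 mm). Besides what is listed, an aluminium pulley (68 mm diameter, 20 mm high) and a ball bearing (52 mm diameter, 15 mm high) lie loose between the sockets and cups, and equipment up to 0.18 m high stands along the back and sides of the table; neighbours stand 0.09 to 0.16 m apart centre to centre.
- bottle_b_center (a point): a small white oil bottle with a black cap standing loose on the table, 48 mm diameter, 110 mm tall, about 160 g; not to be moved. This point is on its axis half-way up (55 mm). Besides what is listed, an aluminium pulley (68 mm diameter, 20 mm high) and a ball bearing (52 mm diameter, 15 mm high) lie loose between the sockets and cups, and equipment up to 0.18 m high stands along the back and sides of the table; neighbours stand 0.09 to 0.16 m apart centre to centre.

How it is judged (in metres and radians):
At the end, for the whole second after the job is handed in: Each of the four sockets stands in the cup of its own size: axis within 15.5 mm of the cup's centre (which is anywhere inside its walls), upright within 0.1 rad, mouth up, foot within 3 mm of the cup's floor, and at rest (slower than 20 mm/s) (horizontal distance between sock_tiny_center and cup_tiny below 0.0155 m and angle between each of sock_tiny_center, sock_small_center, sock_mid_center, sock_big_center's own z axis and vertical below 0.1 rad and height (world z) of sock_tiny_center below 0.042 m and linear speed of each of sock_tiny, sock_small, sock_mid, sock_big below 0.02 m/s and horizontal distance between sock_small_center and cup_small below 0.0155 m and height (world z) of sock_small_center below 0.045 m and horizontal distance between sock_mid_center and cup_mid below 0.0155 m and height (world z) of sock_mid_center below 0.048 m and horizontal distance between sock_big_center and cup_big below 0.0155 m and height (world z) of sock_big_center below 0.052 m); the robot touches nothing.
It fails at once if a white oil bottle (bottle_a) was shifted more than 30 mm or knocked over (distance of bottle_a_center from where it was at the start of the episode above 0.03 m or angle between bottle_a_center's own z axis and vertical above 0.6 rad).
It fails at once if a white oil bottle (bottle_b) was shifted more than 30 mm or knocked over (distance of bottle_b_center from where it was at the start of the episode above 0.03 m or angle between bottle_b_center's own z axis and vertical above 0.6 rad).
It also fails if it takes over 115 s, if anything falls off the work surface, if the arm or the gripper's body presses on something with over 40 N, if the wrist force passes 120 N, or if a joint passes its speed limit or range.

## Robot

A 6-joint arm with a two-finger parallel gripper is mounted at the origin on the work surface. World frame = base frame: x ahead of the robot, y to its left, z up, the work surface at z = 0. Lengths are in mm, angles in rad, forces in N, time in s.
With the tool pointing down it reaches from about 400 to 925 mm from the base axis. Payload 12.5 kg.
Tool frame: the origin (TCP) lies midway between the tips of the shut fingers; the grasp point (between the pads) lies 19 mm behind it (env.tcp_to_grasp is the distance from the TCP to the grasp point, in mm); z points along the fingers, y is the line along which they close (so a half turn about z gives the same grasp; the last joint's range is limited). The gripper opens to 95 mm and grips with 3 to 60 N. Pads are 20 mm wide; open, the fingers measure 119 mm over their backs; the gripper's body (75 mm by 180 mm) begins 59 mm behind the grasp point.
Start: joints at [1.015, 0.491, 1.559, -0, 1.092, -0.106], TCP at [271.728, 562.86, 214.661] pointing down, gripper open.
Joint ranges: [-3.1, 3.1], [-0.84, 2.19], [0.05, 2.79], [-1.13, 4.28], [0.06, 2.93], [-2.69, 2.69]. Speed limits (rad/s): [2.22, 2.22, 2.79, 3.14, 3.14, 3.14].

## Interface

Orientations are given as [roll, pitch, yaw] about the fixed x, y, z axes, in that order (R = Rz(yaw) Ry(pitch) Rx(roll)).
In Python, from cell import env gives the robot as it stands. The module is installed in compiled form; this text tells all that it offers.
- The arm moves only by the tool step_arm, never from a script. Its argument "plan" is a list that holds one entry, the list of rows, each a list of 5 numbers: the shift along the tool's x, y, z in mm, then the turn about the tool's z in degrees, then the opening, from -1 (shut) to 1 (fully open). A call has 1 to 8 rows; each row is the pose to reach, as a shift and turn from the pose commanded when the call began, along the tool's axes at that moment; what a row does not reach only later rows make up. A row lasts 1/12 s, in which the tool goes at most 41.7 mm and 7.16 degrees, less where a joint would pass 70% of its speed; a pose out of reach is approached as far as the arm can. A call with a gripper value outside its range is refused whole. The fingers move at their own pace and stop on an object; the grip force is fixed at half the most. Time passes only in rows, so rows that repeat a pose let the fingers close. It gives the time, the measured TCP pose, the force, the opening and the grip force at its end, in the units of the state.
- env.state(): the state, without advancing time (a new reading comes with each control period).
- env.read_camera(name): name is "side" or "top"; returns the picture (384x512x3 uint8, blue, green, red); there is no depth.
- env.get_calibration(name): a dict with "K" (3x3 intrinsics, pixels), "D" ([k1, k2, p1, p2, k3] as OpenCV has them; the pictures are not rectified), "extrinsics" (4x4, takes a point from world to camera coordinates). Camera axes: x right, y up, looking along -z (the intrinsics and any distortion apply to the point x, -y, -z); pixel columns grow to the right and rows downward; lengths in mm; the calibration is good to about 2 mm. A picture is of the moment at which its call begins. get_calibration takes no time and is no camera call.
- env.job_done(): hands the job in; it is judged then, once.
The state is a dict: "t": time; "joints": joint angles; "qvel": joint speeds; "tau": joint torques, N m; "eef_pos": TCP position; "tcp_rot": TCP orientation; "ft_force": force on the tool from outside, world axes, zero at the start; "moment": the same for the moment, N m; "opening": opening from 0.0 (shut) to 1.0 (fully open); "grip_force": force on a finger pad.
Only numpy, scipy, OpenCV 4.12 (cv2) and the standard library are available. Lean on these libraries where they do the work, as an engineer would, in place of code of your own. Each camera call takes 0.05 s, during which the arm holds its last target. There are 200 camera calls.

## Working session

There is one attempt and no reset: what is moved stays moved. The work goes in short steps, Python scripts to look and compute and a tool call to move; the robot and the scene stay as the last step left them, time stands still between calls to the robot, and variables do not carry over. Pictures are saved under pics/ and viewed, at most 15 in all, crops included, and the job is handed in when it is done.

Besides the shell and the picture viewer there is one more tool, called as a command line: name --argument value ..., lists and objects as JSON in quotes. step_arm: Moves the arm, as the interface text tells. Its arguments: {"type":"object","properties":{"plan":{"type":"array"}},"required":["plan"]}

```bash
mkdir -p pics
python3 - <<'E'
from cell import env
import cv2
for n in("top","side"):
    cv2.imwrite(f"pics/{n}0.png",env.read_camera(n))
    c=env.get_calibration(n);print(n,c)
s=env.state();print(s['eef_pos'],s['tcp_rot'],s['t'],s['opening'])
E
```

```text
top {'K': array([[351.3219103 ,   0.        , 257.52349903],
       [  0.        , 351.3219103 , 190.52353105],
       [  0.        ,   0.        ,   1.        ]]), 'D': array([-0.10537122,  0.        ,  0.        ,  0.        ,  0.        ]), 'extrinsics': array([[ 1.28261452e-01, -9.91726838e-01, -5.18450949e-03,
        -5.28436118e+01],
       [ 9.68188554e-01,  1.24081275e-01,  2.17289578e-01,
        -5.51373870e+02],
       [-2.14848605e-01, -3.28894596e-02,  9.76093418e-01,
        -8.38302205e+02],
       [ 0.00000000e+00,  0.00000000e+00,  0.00000000e+00,
         1.00000000e+00]])}
side {'K': array([[389.09705032,   0.        , 252.81945649],
       [  0.        , 389.09705032, 198.46580801],
       [  0.        ,   0.        ,   1.        ]]), 'D': array([-0.07950968,  0.        ,  0.        ,  0.        ,  0.        ]), 'extrinsics': array([[ 6.57666291e-01, -7.53010398e-01, -2.12223891e-02,
        -3.58896350e+02],
       [ 4.91791269e-01,  4.07840804e-01,  7.69290080e-01,
        -3.54240752e+02],
       [-5.70628073e-01, -5.16373139e-01,  6.38547088e-01,
        -5.96045591e+02],
       [ 0.00000000e+00,  0.00000000e+00,  0.00000000e+00,
         1.00000000e+00]])}
[271.61758403 562.6591363  214.12278369] [-3.14061908e+00 -7.78824709e-05  2.69180535e+00] 0.1 0.9977040581969749
```

View pics/top0.png

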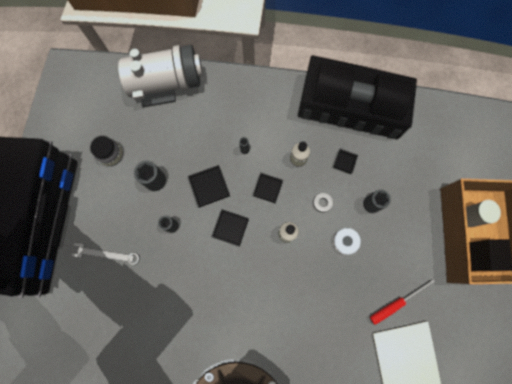

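View pics/side0.png

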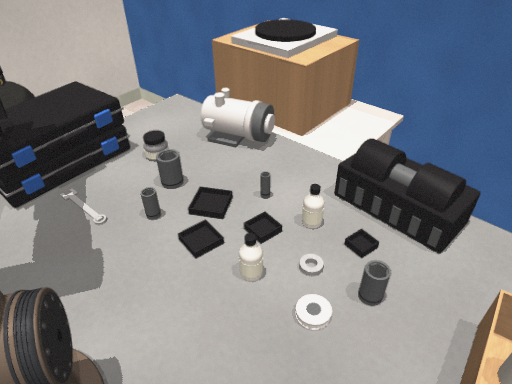

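The top view shows the sockets at about (150,175), (168,224), (244,145) and (376,201). The cups are at (209,186), (230,227), (267,187) and (345,161), and the bottles at (300,153) and (288,232). The dark-lidded jar at (105,150) is not a target. In the side view the sockets are at (170,168), (151,203), (265,185) and (375,282).

```bash
cat > h.py <<'E'
import numpy as np, cv2
from cell import env
def ray(n,px,z):
    c=env.get_calibration(n);E=c['extrinsics'];R,t=E[:3,:3],E[:3,3]
    u=cv2.undistortPoints(np.float64(px).reshape(-1,1,2),c['K'],c['D'])[:,0]
    d=np.c_[u[:,0],-u[:,1],-np.ones(len(u))]@R; o=-R.T@t
    return (o+d*((z-o[2])/d[:,2])[:,None])[:,:2]
def blobs(n,img,th):
    g=cv2.GaussianBlur(cv2.cvtColor(img,cv2.COLOR_BGR2GRAY),(3,3),0)
    m=cv2.morphologyEx((g<th).astype('uint8'),cv2.MORPH_CLOSE,np.ones((3,3)))
    return [c for c in cv2.findContours(m,cv2.RETR_EXTERNAL,cv2.CHAIN_APPROX_NONE)[0] if 60<cv2.contourArea(c)<3000]
E
python3 - <<'E'
from h import *
for n,th in(("top",62),("side",62)):
    img=cv2.imread(f"pics/{n}0.png");v=img.copy()
    for c in blobs(n,img,th):
        M=cv2.moments(c);p=[M['m10']/M['m00'],M['m01']/M['m00']]
        a=ray(n,[p],38)[0];r=cv2.minAreaRect(ray(n,c,18).astype('f4'))
        print(n,np.round(p),"z38",a.round(),"rect18",np.round(r[0]),np.round(r[1]),round(r[2]))
        cv2.drawContours(v,[c],-1,(0,255,0),1)
    cv2.imwrite(f"pics/m_{n}.png",v)
cv2.imwrite("pics/mtop.png",cv2.resize(cv2.imread("pics/m_top.png")[110:270,80:420],None,fx=2.3,fy=2.3))
E
```

```text
top [246. 375.] z38 [102. -12.] rect18 [102. -11.] [ 51. 143.] 8
top [169. 224.] z38 [441. 234.] rect18 [441. 241.] [50. 33.] 90
top [230. 227.] z38 [454.  76.] rect18 [456.  78.] [75. 74.] 79
top [375. 201.] z38 [ 569. -292.] rect18 [ 576. -298.] [47. 70.] 50
top [492. 240.] z38 [ 504. -623.] rect18 [ 547. -636.] [243. 145.] 5
top [454. 234.] z38 [ 509. -511.] rect18 [ 521. -521.] [276.  60.] 6
top [267. 188.] z38 [570.  -6.] rect18 [575.  -6.] [62. 64.] 79
top [157. 181.] z38 [550. 288.] rect18 [556. 296.] [45. 61.] 61
top [208. 186.] z38 [555. 149.] rect18 [559. 153.] [90. 88.] 28
top [145. 172.] z38 [572. 325.] rect18 [577. 333.] [44. 45.] 11
top [345. 161.] z38 [ 669. -204.] rect18 [ 676. -209.] [52. 57.] 77
top [244. 146.] z38 [677.  71.] rect18 [685.  72.] [38. 19.] 8
top [103. 147.] z38 [625. 459.] rect18 [632. 471.] [72. 65.] 55
top [156.  96.] z38 [795. 342.] rect18 [803. 341.] [ 40. 103.] 18
top [193.  81.] z38 [853. 243.] rect18 [866. 249.] [48. 40.] 21
top [140.   5.] z38 [1102.  460.] rect18 [1114.  505.] [ 56. 431.] 4
side [ 25. 301.] z38 [ 97. 194.] rect18 [ 93. 208.] [69. 34.] 45
side [361. 243.] z38 [ 649. -220.] rect18 [ 669. -212.] [59. 65.] 77
side [201. 238.] z38 [437.  56.] rect18 [450.  74.] [88. 80.] 79
side [261. 229.] z38 [546. -26.] rect18 [556.  -8.] [74. 97.] 78
side [210. 202.] z38 [536. 127.] rect18 [554. 147.] [104.  93.] 28
side [154. 138.] z38 [638. 483.] rect18 [657. 515.] [80. 60.] 51
side [285.  30.] z38 [1766.  840.] rect18 [1832.  889.] [375. 317.] 38
```

View pics/mtop.png

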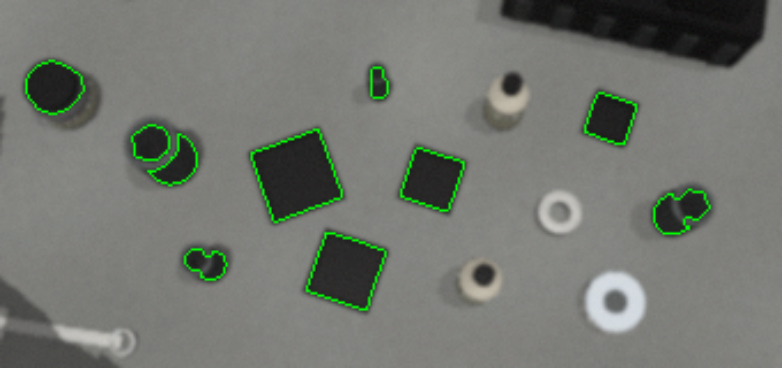

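View pics/m_side.png

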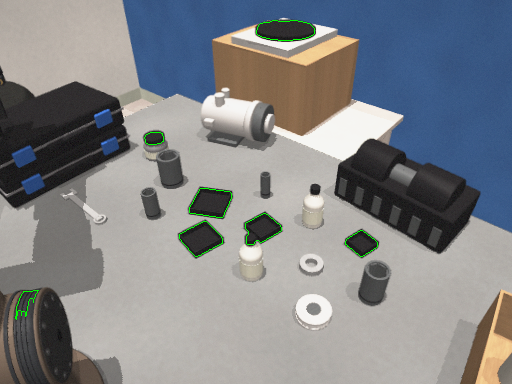

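The masks outline all four cups cleanly, but only catch part of each socket. I'll raise the threshold to get the full socket silhouettes.

Run:
```python
from h import *
P={'top':[(150,175),(168,224),(244,145),(376,201)],'side':[(170,168),(151,203),(265,185),(375,282)]}
for n in P:
    img=cv2.imread(f"pics/{n}0.png");v=img.copy()
    for th in (72,80):
      for q in P[n]:
        for c in blobs(n,img,th):
            c=cv2.convexHull(c)
            if cv2.pointPolygonTest(c,q,False)<0: continue
            M=cv2.moments(c);p=[M['m10']/M['m00'],M['m01']/M['m00']]
            r=cv2.minAreaRect(c)
            print(n,th,q,[ray(n,[p],z)[0].round() for z in(35,38,41,45)],np.round(r[1]))
            if th==80: cv2.drawContours(v,[c],-1,(0,255,0),1)
    cv2.imwrite(f"pics/s_{n}.png",v)
a=cv2.resize(cv2.imread("pics/s_top.png")[120:250,130:400],None,fx=2.8,fy=2.8)
cv2.imwrite("pics/stop.png",a)
b=cv2.resize(cv2.imread("pics/s_side.png")[130:330,120:400],None,fx=2.8,fy=2.8)
cv2.imwrite("pics/sside.png",b)
```

```text
top 72 (150, 175) [array([561., 307.]), array([561., 306.]), array([560., 305.]), array([559., 303.])] [31. 23.]
top 72 (168, 224) [array([442., 235.]), array([442., 235.]), array([441., 234.]), array([441., 233.])] [14. 18.]
top 72 (244, 145) [array([678.,  71.]), array([677.,  71.]), array([676.,  70.]), array([675.,  70.])] [15.  9.]
top 72 (376, 201) [array([ 569., -293.]), array([ 569., -292.]), array([ 568., -291.]), array([ 567., -290.])] [18. 25.]
top 80 (150, 175) [array([562., 308.]), array([561., 307.]), array([561., 306.]), array([560., 304.])] [32. 25.]
top 80 (168, 224) [array([442., 235.]), array([442., 235.]), array([441., 234.]), array([441., 233.])] [15. 20.]
top 80 (244, 145) [array([678.,  71.]), array([677.,  71.]), array([676.,  70.]), array([675.,  70.])] [15.  9.]
top 80 (376, 201) [array([ 570., -294.]), array([ 569., -293.]), array([ 568., -292.]), array([ 568., -291.])] [19. 27.]
side 72 (170, 168) [array([555., 300.]), array([552., 297.]), array([550., 293.]), array([547., 288.])] [26. 21.]
side 72 (151, 203) [array([435., 223.]), array([433., 220.]), array([432., 217.]), array([429., 213.])] [22. 12.]
side 72 (375, 282) [array([ 556., -295.]), array([ 554., -296.]), array([ 551., -296.]), array([ 548., -297.])] [23. 28.]
side 80 (170, 168) [array([563., 314.]), array([560., 310.]), array([558., 306.]), array([555., 302.])] [35. 21.]
side 80 (151, 203) [array([440., 237.]), array([438., 234.]), array([436., 231.]), array([434., 226.])] [30. 14.]
side 80 (265, 185) [array([674.,  69.]), array([671.,  67.]), array([668.,  64.]), array([664.,  61.])] [24.  8.]
side 80 (375, 282) [array([ 557., -295.]), array([ 555., -296.]), array([ 552., -296.]), array([ 549., -297.])] [24. 29.]
```

View pics/stop.png

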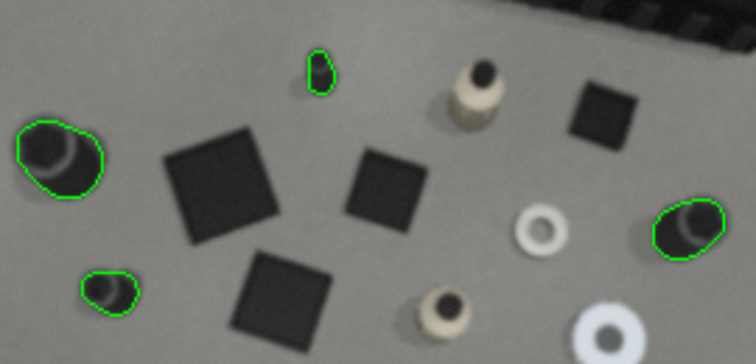

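View pics/sside.png

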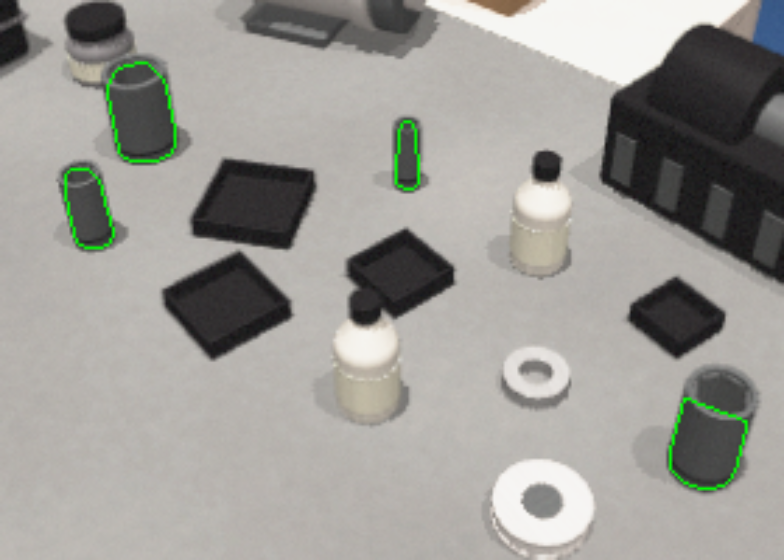

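The sockets are roughly: big (560,304), mid (568,-292), small (442,235), tiny (678,71). I'll turn to yaw π, so that tool x = -world x, tool y = world y and tool z is down, and go over the big socket.

step_arm --plan '[[[-372,-108,0,-25.77,1],[-372,-108,0,-25.77,1],[-372,-108,0,-25.77,1],[-372,-108,0,-25.77,1],[-372,-108,0,-25.77,1],[-372,-108,0,-25.77,1],[-372,-108,0,-25.77,1],[-372,-108,0,-25.77,1]]]'

```text
t: 0.77
eef_pos: [516.0, 342.6, 214.5]
tcp_rot: [-3.142, -0.0, 3.142]
ft_force: [0.6, 0.1, 0.2]
opening: 0.997
grip_force: 0.0
```

Run:
```python
from h import *
s=env.state();print(s['t'],s['eef_pos'],s['tcp_rot'],s['joints'])
print(ray('top',[(300,153),(288,232)],60), ray('top',[(300,117),(405,138)],0))
```

```text
0.7667 [516.03509216 342.60697081 214.45993255] [-3.14150147e+00 -3.67086771e-04  3.14155086e+00] [ 4.79468005e-01  4.83226764e-01  1.57328154e+00  9.99980652e-05
  1.08545211e+00 -1.09133322e+00]
[[668.08765786 -79.74349763]
 [458.10268454 -71.13495907]] [[ 798.03354577  -73.65162636]
 [ 775.14712603 -382.42710694]]
```

step_arm --plan '[[[-44,-38.6,0,0,1],[-44,-38.6,0,0,1],[-44,-38.6,30,0,1],[-44,-38.6,65,0,1],[-44,-38.6,80,0,1],[-44,-38.6,90,0,1],[-44,-38.6,90,0,1],[-44,-38.6,90,0,1]]]'

```text
t: 1.43
eef_pos: [558.9, 306.1, 125.0]
tcp_rot: [3.141, 0.0, -3.141]
ft_force: [0.7, 0.1, -0.6]
opening: 0.999
grip_force: 0.0
```

Run:
```python
from h import *
a=env.read_camera("top")[100:260,90:290];b=env.read_camera("side")[60:260,90:290]
cv2.imwrite("pics/c1.png",np.hstack([cv2.resize(a,(390,312)),cv2.resize(b,(390,312*390//390))]))
```

```text
(no output)
```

View pics/c1.png

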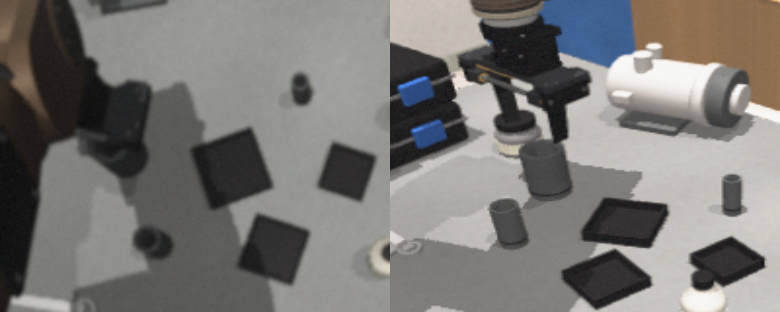

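The gripper straddles the big socket at (545,170) in the side crop. I'll descend, grip and lift.

step_arm --plan '[[[0,-1,35,0,1],[0,-1,60,0,1],[0,-1,72,0,1],[0,-1,72,0,1],[0,-1,72,0,-1],[0,-1,72,0,-1],[0,-1,72,0,-1],[0,-1,72,0,-1]]]'

```text
t: 2.2
eef_pos: [559.4, 305.0, 54.0]
tcp_rot: [3.141, 0.002, -3.142]
ft_force: [-0.5, 0.2, 0.5]
opening: 0.776
grip_force: 0.0
```

step_arm --plan '[[[0,0,0,0,-1],[0,0,0,0,-1],[0,0,0,0,-1],[0,0,0,0,-1]]]'

```text
t: 2.53
eef_pos: [559.2, 305.1, 53.4]
tcp_rot: [3.141, 0.001, -3.142]
ft_force: [-0.3, 2.3, 6.9]
opening: 0.648
grip_force: 30.0
```

step_arm --plan '[[[0,0,-15,0,-1],[0,0,-40,0,-1],[0,-25,-50,0,-1],[0,-58,-50,0,-1],[0,-95,-50,0,-1],[0,-128,-50,0,-1],[0,-152,-50,0,-1],[0,-152,-50,0,-1]]]'

```text
t: 3.2
eef_pos: [558.2, 148.6, 102.0]
tcp_rot: [-3.14, -0.002, 3.139]
ft_force: [-0.4, 0.9, -5.5]
opening: 0.649
grip_force: 30.0
```

Run:
```python
from h import *
s=env.state();print(s['eef_pos'],s['opening'],s['grip_force'])
a=env.read_camera("top")[100:260,90:290];b=env.read_camera("side")[100:260,110:310]
cv2.imwrite("pics/c2.png",np.hstack([cv2.resize(a,(390,312)),cv2.resize(b,(390,312))]))
```

```text
[558.23329423 148.60901712 101.98824857] 0.64876515856298 29.99496728181839
```

View pics/c2.png

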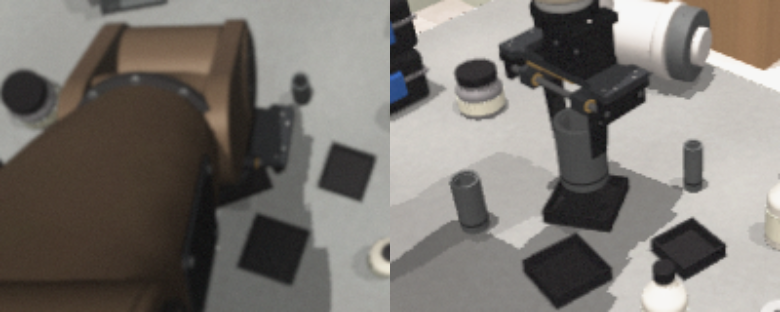

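The big socket hangs over the cup, with its near foot edge at about (585,189) in the side crop. I'll check this with a ray.

Run:
```python
from h import *
p=(110+(585-390)*200/390,100+189*160/312);c=env.get_calibration('side')['extrinsics'];o=-c[:3,:3].T@c[:3,3]
q=ray('side',[p],51)[0];d=q-o[:2];d/=np.linalg.norm(d);print(p,q,q+31*d)
```

```text
(210.0, 196.9230769230769) [539.7265301  130.68971021] [559.55707987 154.51720054]
```

step_arm --plan '[[[0,0,10,0,-1],[0,0,25,0,-1],[0,0,36,0,-1],[0,0,42,0,-1],[0,0,45,0,-1],[0,0,45,0,-1],[0,0,45,0,-1]]]'

```text
t: 3.88
eef_pos: [558.9, 153.2, 57.5]
tcp_rot: [3.142, 0.0, -3.141]
ft_force: [-0.2, 0.5, -5.7]
opening: 0.649
grip_force: 30.0
```

step_arm --plan '[[[0,0,1,0,-1],[0,0,1,0,0.8],[0,0,1,0,0.8],[0,0,1,0,0.8],[0,0,1,0,0.8],[0,0,1,0,0.8]]]'

```text
t: 4.38
eef_pos: [559.0, 152.7, 56.7]
tcp_rot: [3.142, 0.0, -3.142]
ft_force: [-0.3, 0.2, -0.4]
opening: 0.887
grip_force: 0.0
```

step_arm --plan '[[[0,0,-25,0,1],[0,0,-60,0,1],[0,0,-95,0,1],[30,20,-100,0,1],[60,42,-100,0,1],[90,63,-100,0,1],[117,82,-100,0,1],[117,82,-100,0,1]]]'

```text
t: 5.05
eef_pos: [437.7, 236.6, 156.9]
tcp_rot: [3.142, -0.002, -3.139]
ft_force: [0.6, 0.2, -1.0]
opening: 1.002
grip_force: 0.0
```

step_arm --plan '[[[0,0,0,0,1],[0,0,20,0,1],[0,0,40,0,1]]]'

```text
t: 5.3
eef_pos: [443.5, 234.6, 117.0]
tcp_rot: [3.14, 0.003, 3.141]
ft_force: [0.7, -0.5, -0.4]
opening: 1.001
grip_force: 0.0
```

Run:
```python
from h import *
s=env.state();print(s['eef_pos'],s['opening'])
a=env.read_camera("top")[100:260,90:290];b=env.read_camera("side")[100:260,110:310]
cv2.imwrite("pics/c3.png",np.hstack([cv2.resize(a,(390,312)),cv2.resize(b,(390,312))]))
```

```text
[443.47003311 234.63657517 116.97897905] 1.000571274850155
```

View pics/c3.png

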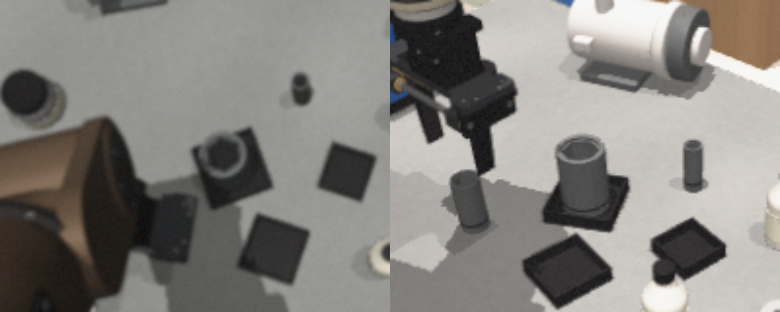

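The big socket stands centred in its cup, and the gripper is above the small socket at (470,200) in the side crop. I'll descend and grip.

step_arm --plan '[[[0,0,30,0,1],[0,0,58,0,1],[0,0,74,0,1],[0,0,74,0,1],[0,0,74,0,-1],[0,0,74,0,-1],[0,0,74,0,-1],[0,0,74,0,-1]]]'

```text
t: 6.07
eef_pos: [442.5, 234.8, 43.8]
tcp_rot: [3.141, 0.002, 3.141]
ft_force: [0.9, -0.8, -0.3]
opening: 0.777
grip_force: 0.0
```

step_arm --plan '[[[0,0,0,0,-1],[0,0,0,0,-1],[0,0,0,0,-1],[0,0,0,0,-1],[0,0,0,0,-1],[0,0,0,0,-1]]]'

```text
t: 6.57
eef_pos: [441.9, 234.8, 42.7]
tcp_rot: [3.141, 0.0, 3.142]
ft_force: [0.1, 1.4, 0.9]
opening: 0.384
grip_force: 29.9
```

step_arm --plan '[[[0,0,-15,0,-1],[0,0,-45,0,-1],[0,0,-80,0,-1],[0,0,-115,0,-1],[-10,-18,-130,0,-1],[-25,-45,-130,0,-1],[-41,-75,-130,0,-1],[-57,-105,-130,0,-1]]]'

```text
t: 7.23
eef_pos: [499.0, 128.7, 172.9]
tcp_rot: [3.141, 0.0, -3.14]
ft_force: [0.9, -0.3, -3.3]
opening: 0.387
grip_force: 29.9
```

step_arm --plan '[[[-16,-30,0,0,-1],[-32,-60,0,0,-1],[-48,-90,0,0,-1],[-64,-117,0,0,-1],[-73,-132,0,0,-1],[-76,-136,0,0,-1],[-76,-136,15,0,-1],[-76,-136,40,0,-1]]]'

```text
t: 7.9
eef_pos: [575.6, -6.0, 133.8]
tcp_rot: [-3.141, 0.003, 3.141]
ft_force: [0.5, 0.5, -2.4]
opening: 0.387
grip_force: 29.9
```

step_arm --plan '[[[0,0,25,0,-1],[0,0,40,0,-1],[0,0,40,0,-1],[0,0,40,0,-1]]]'

```text
t: 8.23
eef_pos: [574.3, -5.4, 92.3]
tcp_rot: [3.141, -0.002, -3.141]
ft_force: [0.7, 0.4, -2.0]
opening: 0.385
grip_force: 29.9
```

Run:
```python
from h import *
s=env.state();print(s['eef_pos'],s['opening'])
b=env.read_camera("side")[130:290,160:360]
cv2.imwrite("pics/c4.png",cv2.resize(b,(600,480)))
```

```text
[574.30595953  -5.41358754  92.32339778] 0.3853636513602573
```

View pics/c4.png

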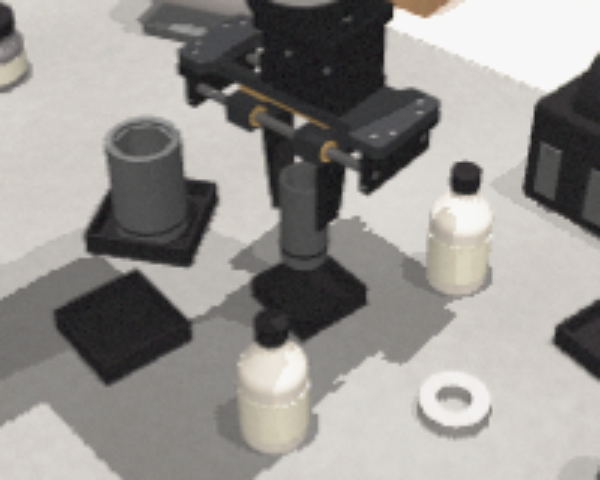

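The small socket hangs above the small cup, with its foot at about (304,268) in the crop and the cup at (308,293). I'll lower and release.

step_arm --plan '[[[0,0,10,0,-1],[0,0,25,0,-1],[0,0,36,0,-1],[0,0,42,0,-1],[0,0,45,0,-1],[0,0,45,0,-1],[0,0,45.5,0,-1],[0,0,45.5,0,-1]]]'

```text
t: 8.95
eef_pos: [575.1, -6.4, 47.5]
tcp_rot: [-3.142, 0.001, 3.142]
ft_force: [-0.3, -1.3, -2.4]
opening: 0.384
grip_force: 29.9
```

step_arm --plan '[[[0,0,0,0,0.3],[0,0,0,0,0.3],[0,0,0,0,0.3],[0,0,0,0,0.3],[0,0,0,0,0.3],[0,0,0,0,0.3]]]'

```text
t: 9.45
eef_pos: [574.9, -6.3, 47.2]
tcp_rot: [3.142, 0.0, 3.142]
ft_force: [-0.1, -0.1, -0.4]
opening: 0.645
grip_force: 0.0
```

step_arm --plan '[[[0,0,-25,0,0.4],[0,0,-60,0,0.4],[0,0,-95,0,0.4],[0,0,-130,0,0.4],[0,0,-130,0,0.4]]]'

```text
t: 9.87
eef_pos: [577.2, -6.5, 183.5]
tcp_rot: [-3.14, 0.009, -3.141]
ft_force: [0.5, -0.3, 0.6]
opening: 0.703
grip_force: 0.0
```

step_arm --plan '[[[-28,21,0,0,0.4],[-56,42,0,0,0.4],[-85,64,0,0,0.4],[-103,77,0,0,0.4],[-103,77,25,0,0.4],[-103,77,60,0,0.4],[-103,77,80,0,0.4],[-103,77,80,0,0.4]]]'

```text
t: 10.53
eef_pos: [675.6, 70.8, 92.0]
tcp_rot: [3.142, -0.008, -3.141]
ft_force: [-0.6, 0.1, -1.1]
opening: 0.698
grip_force: 0.0
```

Run:
```python
from h import *
s=env.state();print(s['eef_pos'],s['opening'])
b=env.read_camera("side")[100:260,180:380]
cv2.imwrite("pics/c5.png",cv2.resize(b,(600,480)))
```

```text
[675.59375719  70.78230871  92.03799376] 0.6975062233241546
```

View pics/c5.png

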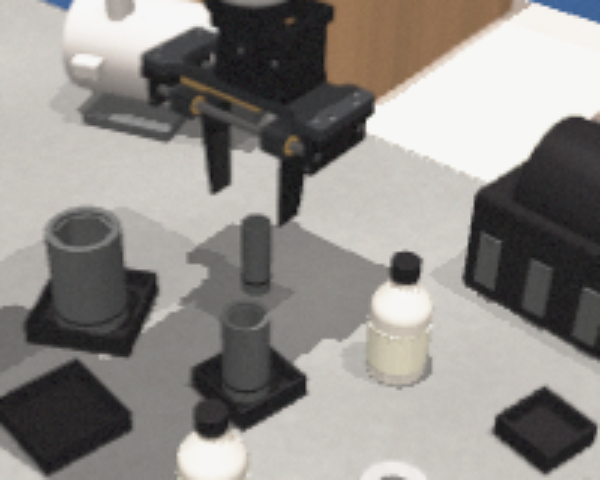

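The small socket stands in its cup at (247,345), and the tiny one at (257,250) sits between the open fingers. I'll descend and grip.

step_arm --plan '[[[0,0,20,0,0.4],[0,0,42,0,0.4],[0,0,56,0,0.4],[0,0,56,0,0.4],[0,0,56,0,-1],[0,0,56,0,-1],[0,0,56,0,-1],[0,0,56,0,-1]]]'

```text
t: 11.25
eef_pos: [678.4, 70.7, 42.4]
tcp_rot: [3.141, 0.002, -3.142]
ft_force: [1.0, -0.6, 0.4]
opening: 0.476
grip_force: 0.0
```

step_arm --plan '[[[0,0,0,0,-1],[0,0,0,0,-1],[0,0,0,0,-1],[0,0,0,0,-1],[0,0,0,0,-1]]]'

```text
t: 11.67
eef_pos: [678.0, 70.7, 41.4]
tcp_rot: [3.142, 0.0, 3.142]
ft_force: [-0.8, -0.6, 2.2]
opening: 0.267
grip_force: 30.0
```

step_arm --plan '[[[0,0,-15,0,-1],[0,0,-45,0,-1],[0,0,-80,0,-1],[0,0,-115,0,-1],[0,0,-145,0,-1],[0,0,-150,0,-1],[0,-20,-150,0,-1],[0,-50,-150,0,-1]]]'

```text
t: 12.33
eef_pos: [677.6, 22.3, 191.2]
tcp_rot: [3.141, 0.0, -3.139]
ft_force: [0.5, -1.0, -1.5]
opening: 0.264
grip_force: 30.0
```

step_arm --plan '[[[0,-34,0,0,-1],[0,-68,0,0,-1],[1,-102,0,0,-1],[2,-136,0,0,-1],[2,-170,0,0,-1],[2,-200,0,0,-1],[2,-220,0,0,-1],[2,-230,0,0,-1]]]'

```text
t: 13.0
eef_pos: [675.2, -212.1, 189.8]
tcp_rot: [3.141, -0.001, 3.139]
ft_force: [-0.4, 0.5, -1.6]
opening: 0.271
grip_force: 30.0
```

step_arm --plan '[[[0,0,0,0,-1],[0,0,20,0,-1],[0,0,50,0,-1],[0,0,80,0,-1],[0,0,100,0,-1],[0,0,100,0,-1],[0,0,100,0,-1]]]'

```text
t: 13.58
eef_pos: [675.7, -207.8, 90.5]
tcp_rot: [3.141, -0.002, -3.14]
ft_force: [-0.0, 0.7, -0.6]
opening: 0.267
grip_force: 30.0
```

Run:
```python
from h import *
s=env.state();print(s['eef_pos'],s['opening'])
b=env.read_camera("side")[150:310,260:460]
cv2.imwrite("pics/c6.png",cv2.resize(b,(600,480)))
```

```text
[ 675.74517832 -207.81769853   90.49475153] 0.26719545106253273
```

View pics/c6.png

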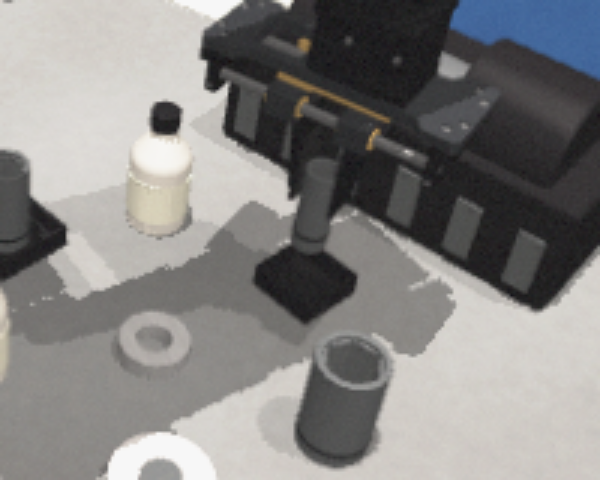

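The tiny socket is over its cup at (305,278), clear of the equipment. I'll lower and release.

step_arm --plan '[[[0,0,10,0,-1],[0,0,25,0,-1],[0,0,36,0,-1],[0,0,42,0,-1],[0,0,45,0,-1],[0,0,45,0,-1],[0,0,45.5,0,-1],[0,0,45.5,0,-1]]]'

```text
t: 14.3
eef_pos: [676.1, -209.4, 46.2]
tcp_rot: [-3.141, 0.001, 3.142]
ft_force: [-0.1, 0.1, -1.2]
opening: 0.269
grip_force: 30.0
```

step_arm --plan '[[[0,0,0.5,0,0],[0,0,0.5,0,0],[0,0,0.5,0,0],[0,0,0.5,0,0],[0,0,0.5,0,0],[0,0,0.5,0,0]]]'

```text
t: 14.8
eef_pos: [675.9, -209.3, 45.2]
tcp_rot: [-3.142, 0.0, 3.142]
ft_force: [-0.5, 1.0, 0.2]
opening: 0.499
grip_force: 0.0
```

step_arm --plan '[[[0,0,-25,0,0],[0,0,-60,0,0],[0,0,-95,0,1],[0,0,-130,0,1],[0,0,-130,0,1]]]'

```text
t: 15.22
eef_pos: [678.2, -210.2, 182.9]
tcp_rot: [-3.138, 0.01, -3.142]
ft_force: [0.4, 0.2, -0.1]
opening: 0.655
grip_force: 0.0
```

step_arm --plan '[[[28,-21,0,0,1],[56,-42,0,0,1],[85,-64,0,0,1],[108,-83,0,0,1],[108,-83,20,0,1],[108,-83,50,0,1],[108,-83,65,0,1],[108,-83,65,0,1]]]'

```text
t: 15.88
eef_pos: [566.4, -291.7, 106.9]
tcp_rot: [3.139, -0.004, 3.141]
ft_force: [-0.4, 0.5, -0.6]
opening: 1.002
grip_force: 0.0
```

Run:
```python
from h import *
s=env.state();print(s['eef_pos'],s['opening'])
b=env.read_camera("side")[170:330,260:460]
cv2.imwrite("pics/c7.png",cv2.resize(b,(600,480)))
```

```text
[ 566.38706409 -291.73827878  106.86478986] 1.0019166063084874
```

View pics/c7.png

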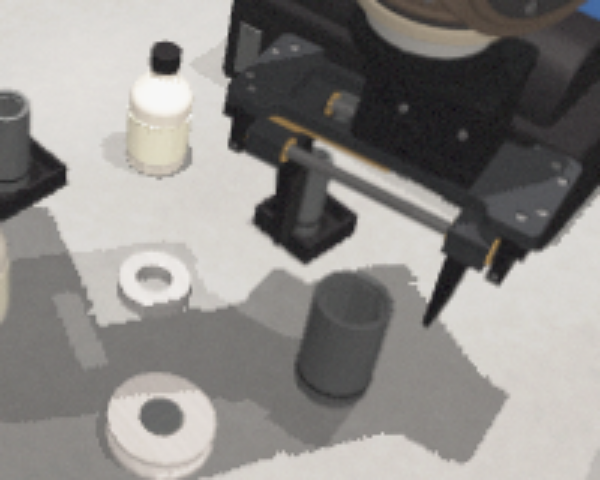

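The fingers at (285,230) and (430,322) straddle the mid socket, whose mouth is at (352,300). I'll descend and grip.

step_arm --plan '[[[0,0,25,0,1],[0,0,48,0,1],[0,0,62,0,1],[0,0,62,0,1],[0,0,62,0,-1],[0,0,62,0,-1],[0,0,62,0,-1],[0,0,62,0,-1]]]'

```text
t: 16.6
eef_pos: [568.4, -292.6, 49.5]
tcp_rot: [-3.141, 0.002, -3.142]
ft_force: [-0.7, -0.3, -0.4]
opening: 0.776
grip_force: 0.0
```

step_arm --plan '[[[0,0,0,0,-1],[0,0,0,0,-1],[0,0,0,0,-1],[0,0,0,0,-1],[0,0,0,0,-1]]]'

```text
t: 17.02
eef_pos: [568.1, -292.6, 48.3]
tcp_rot: [-3.141, 0.001, 3.142]
ft_force: [-1.2, -0.5, 3.0]
opening: 0.512
grip_force: 30.0
```

step_arm --plan '[[[0,0,-15,0,-1],[0,0,-45,0,-1],[0,0,-80,0,-1],[0,0,-115,0,-1],[0,0,-145,0,-1],[0,0,-150,0,-1],[5,18,-150,0,-1],[14,45,-150,0,-1]]]'

```text
t: 17.68
eef_pos: [553.6, -248.1, 196.8]
tcp_rot: [3.141, -0.0, 3.14]
ft_force: [-0.3, 1.2, -5.8]
opening: 0.513
grip_force: 30.0
```

step_arm --plan '[[[10,34,0,0,-1],[20,68,0,0,-1],[30,102,0,0,-1],[41,136,0,0,-1],[51,170,0,0,-1],[61,204,0,0,-1],[71,238,0,0,-1],[81,270,0,0,-1]]]'

```text
t: 18.35
eef_pos: [471.3, 24.4, 196.8]
tcp_rot: [3.141, -0.002, 3.141]
ft_force: [1.4, 0.4, -4.6]
opening: 0.511
grip_force: 30.0
```

step_arm --plan '[[[8,25,0,0,-1],[14,45,0,0,-1],[17,55.5,0,0,-1],[17,55.5,10,0,-1],[17,55.5,40,0,-1],[17,55.5,75,0,-1],[17,55.5,100,0,-1],[17,55.5,100,0,-1]]]'

```text
t: 19.02
eef_pos: [453.5, 77.8, 93.8]
tcp_rot: [-3.141, -0.008, 3.141]
ft_force: [-2.0, -0.3, -6.0]
opening: 0.51
grip_force: 30.0
```

Run:
```python
from h import *
s=env.state();print(s['eef_pos'],s['opening'])
b=env.read_camera("side")[150:310,130:330]
cv2.imwrite("pics/c8.png",cv2.resize(b,(600,480)))
```

```text
[453.47849517  77.7574527   93.78732667] 0.5096213761906216
```

View pics/c8.png

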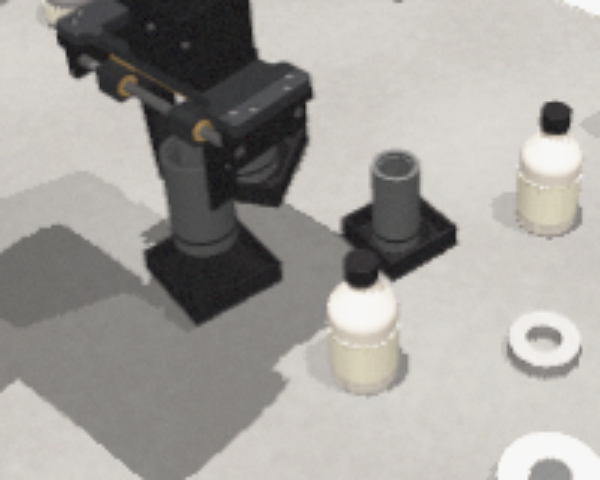

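The mid socket is over its cup at (213,268), and the bottles are untouched. I'll lower and release.

step_arm --plan '[[[0,0,8,0,-1],[0,0,22,0,-1],[0,0,34,0,-1],[0,0,41,0,-1],[0,0,44,0,-1],[0,0,45,0,-1],[0,0,45.5,0,-1],[0,0,45.5,0,-1]]]'

```text
t: 19.73
eef_pos: [456.2, 78.2, 53.2]
tcp_rot: [3.141, 0.001, -3.142]
ft_force: [-0.0, 0.4, -4.2]
opening: 0.512
grip_force: 30.0
```

step_arm --plan '[[[0,0,0.5,0,-1],[0,0,0.5,0,0.5],[0,0,0.5,0,0.5],[0,0,0.5,0,0.5],[0,0,0.5,0,0.5],[0,0,0.5,0,0.5],[0,0,0.5,0,0.5]]]'

```text
t: 20.32
eef_pos: [456.0, 78.2, 52.2]
tcp_rot: [3.142, 0.0, 3.142]
ft_force: [-0.4, -0.2, -1.0]
opening: 0.746
grip_force: 0.0
```

step_arm --plan '[[[0,0,-25,0,0.5],[0,0,-60,0,0.5],[0,0,-95,0,0.5],[0,0,-130,0,0.5],[0,30,-130,0,0.5],[0,60,-130,0,0.5],[0,100,-130,0,0.5],[0,140,-130,0,0.5]]]'

```text
t: 20.98
eef_pos: [455.7, 219.4, 182.6]
tcp_rot: [3.141, 0.001, 3.14]
ft_force: [1.6, -0.7, 0.2]
opening: 0.754
grip_force: 0.0
```

step_arm --plan '[[[0,30,0,0,0.5],[0,70,0,0,0.5],[0,110,0,0,0.5],[0,150,0,0,0.5],[0,150,0,0,0.5],[0,150,0,0,0.5]]]'

```text
t: 21.48
eef_pos: [455.2, 369.7, 181.6]
tcp_rot: [-3.141, -0.0, -3.139]
ft_force: [-0.6, -0.4, -0.0]
opening: 0.751
grip_force: 0.0
```

Run:
```python
from h import *
s=env.state();print(s['eef_pos'],s['t'])
a=env.read_camera("top");b=env.read_camera("side")
cv2.imwrite("pics/c9.png",np.hstack([cv2.resize(a[110:270,120:400],(400,229)),cv2.resize(b[130:330,120:400],(400,286))[:229]]))
```

```text
[455.20042955 369.6790357  181.58164929] 21.4833
```

View pics/c9.png

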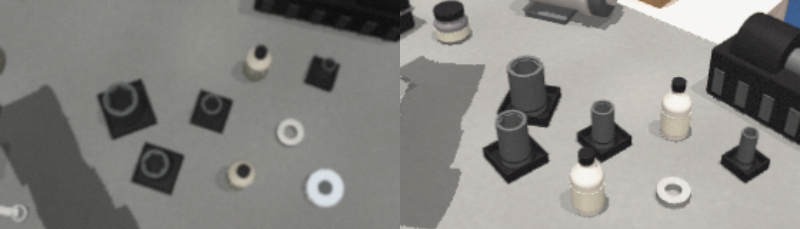

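All four sockets stand upright in their own cups: in the side half of the picture they are at (527,85), (512,138), (602,122) and (748,147). Both bottles are where they were and the arm is clear.

```bash
python3 -c "
from cell import env
print(env.job_done())"
```

```text
the job is handed in; nothing more can be done
None
```

I handed the job in at about 21.6 s: all four sockets stand upright in their own cups in the last camera views, and both bottles look unmoved; the hand-in returned no verdict.

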